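Set up the two scented-candle testers under glass

TASK

Set up the two scent testers: stand each open candle in the middle of its wooden saucer, the broad low candle on the large saucer and the slim tall one on the small saucer, then cover each with the glass cloche that fits its saucer, sitting flat inside the saucer's rim. Handle the glass gently and keep everything you carry upright. The lidded candle is stock for sale: leave it and the gift box where they are.

Things in the scene. Friction and masses are not known exactly. Their poses are not given: they have to be found in the camera images.
- saucer_large: The larger fixed round turned-wood saucer; flat floor 92 mm across, 8 mm above the table; flared rim to 15 mm above the table, 111 mm across outside at the top. Origin: centre of its underside, on the table. z up
- saucer_small: The smaller fixed round turned-wood saucer; flat floor 74 mm across, 8 mm above the table; flared rim to 15 mm above the table, 93 mm across outside at the top. Origin: centre of its underside, on the table. z up
- candle_broad: Open candle, broad and low: white ceramic jar with cream wax and a bare wick; outside 56 mm diameter, 58 mm high, straight sides, about 160 g; loose, upright at the start. Origin: centre of its underside. z is its axis, up
- candle_slim: Open candle, slim and tall: white ceramic jar with cream wax and a bare wick; outside 38 mm diameter, 80 mm high, straight sides, about 110 g; loose, upright at the start. Origin: centre of its underside. z is its axis, up
- candle_lidded: Candle for sale, to be left alone: white ceramic jar closed by a flat pale wooden lid; outside 48 mm diameter, 74 mm high, straight sides, about 140 g; loose, upright at the start. Origin: centre of its underside. z is its axis, up
- cloche_wide: The wide low cloche: clear glass bell, mouth down, loose; 84 mm across outside and 76 mm inside, straight up to 58 mm, domed to a crown at 94 mm (glass 4 mm); on top a brass knob (cylinder 24 mm across, 22 mm high, middle 115 mm above the mouth); 126 mm high in all; 170 g. Origin: centre of its mouth. z: its axis, up. Stands on the floor of the large saucer, inside the rim
- cloche_narrow: The narrow tall cloche: clear glass bell, mouth down, loose; 66 mm across outside and 58 mm inside, straight up to 80 mm, domed to a crown at 112 mm (glass 4 mm); on top a brass knob (cylinder 24 mm across, 22 mm high, middle 133 mm above the mouth); 144 mm high in all; 150 g. Origin: centre of its mouth. z: its axis, up. Stands on the floor of the small saucer, inside the rim
- gift_box_a: Green square gift box with a ribbon band, closed, 70 mm wide at the lid, 36 mm high, stands at the back of the work; a bystander, to be left alone. Origin: centre of its underside
- glass_jar: Fixed round glass jar filled with beads, 172 mm across at its widest, 181 mm high, to be kept clear of. Origin: centre of its underside
- fern_planter: Fixed tall woven planter with a fern, 250 mm high without the fern, its rim reaches 110 mm from its origin towards the robot and 100 mm to the left (+y), narrower below; to be kept clear of. Origin: middle of its underside

How it is judged:
By the outcome, as a careful person would: the job done as asked, in the order asked, and still so for the second after the job is handed in, with the robot touching nothing.
It also fails if it takes over 128 s, if anything falls off the work surface, if the arm or the gripper's body presses on something with over 40 N, if the wrist force passes 120 N, or if a joint passes its speed limit or range.

ROBOT

A 6-joint arm with a two-finger parallel gripper is mounted at the origin on a cart in front of the work surface, level with it; the furniture and walls round the work are solid. World frame = base frame: x ahead of the robot, y to its left, z up, the work surface at z = 0. Lengths are in m, angles in rad, forces in N, time in s.
With the tool pointing down it reaches from about 0.275 to 0.725 m from the base axis. Payload 5.6 kg.
Tool frame: the origin (TCP) lies on the centre line of the jaws, within the pads' length; the fingertips stand 25 mm ahead of it and the grasp point (between the pads) lies 6 mm ahead of it (ctrl.tip_reach is the distance from the TCP to the fingertips, in m); z points along the fingers, y is the line along which they close (so a half turn about z gives the same grasp; the last joint's range is limited). The gripper opens to 85 mm and grips with 20 to 120 N. Pads are 22 mm wide; open, the fingers measure 114 mm over their backs; the gripper's body (76 mm by 85 mm) begins 54 mm behind the grasp point. The pads swing forward as they close: fully open they stand 13 mm farther back than shut.
Start: joints at [1.548, 0.255, 0.108, 0, -1.424, -0.285], TCP at [0.167, 0.524, 0.256] pointing down, gripper open.
Joint ranges: [-2.95, 2.95], [-1.21, 1.97], [-1.09, 1.5], [-2.87, 1.71], [-2.94, -0.07], [-3.05, 3.05]. Speed limits (rad/s): [2.57, 2.57, 3.14, 3.14, 3.14, 3.14].

INTERFACE

Orientations are given as a unit quaternion [w, x, y, z].
In Python, from workcell import ctrl, jaws, read_state, imaging gives the robot as it stands. Calls block until the motion is done:
- ctrl.goto(position, orientation): joint-space move of the TCP to a pose.
- ctrl.move_linear(position, ori=None, max_speed=0.15): straight line of the TCP; ori=None keeps the orientation; max_speed is the mean speed in m/s.
- ctrl.move_joints(angles): joint-space move.
- jaws.open_jaws() and jaws.gripper_close(grip_force=None): open the fingers fully, or close them until they stop; grip_force is the grip in N (None keeps the last).
- ctrl.pause(seconds).
- ctrl.ik(position, orientation): joint angles nearest the present ones, or None.
- read_state(): the state.
- imaging.get_image(name): name is "side" or "top"; returns the picture (480x640x3 uint8, red, green, blue); there is no depth.
- imaging.get_calibration(name): a dict with "fx", "fy", "cx", "cy" (pixels), "cam_to_world" (4x4, takes a point from camera to world coordinates). Camera axes: x right, y down, z forward; pixel columns grow to the right and rows downward; lengths in m; the calibration is good to about 2 mm. A picture is of the moment at which its call begins. get_calibration takes no time and is no camera call.
A pose or a line that the arm cannot do raises ctrl.Unreachable and nothing moves.
- ctrl.finish_job(): hands the job in; it is judged then, once.
The state is a dict: "t": time; "q": joint angles; "qvel": joint speeds; "tau": joint torques, N m; "tcp_pos": TCP position; "ee_rot": TCP orientation; "force": force on the tool from outside, world axes, zero at the start; "ft_torque": the same for the moment, N m; "finger_gap": finger opening in m; "gripper_force": force on a finger pad.
Only numpy, scipy, OpenCV 4.12 (cv2) and the standard library are available. Lean on these libraries where they do the work, as an engineer would, in place of code of your own. Each camera call takes 0.05 s, during which the arm holds its last target. There are 200 camera calls.

## Working session

There is one attempt and no reset: what is moved stays moved. The work goes in short steps, each a Python script; the robot and the scene stay as the last script left them, time stands still between calls to the robot, and variables do not carry over. Pictures are saved under pics/ and viewed, at most 14 in all, crops included, and the job is handed in when it is done.

```bash
ls; mkdir -p pics; python3 - <<'E'
from workcell import ctrl, jaws, read_state, imaging
import cv2
for n in("side","top"):
    cv2.imwrite(f"pics/{n}0.png",imaging.get_image(n)[:,:,::-1]); c=imaging.get_calibration(n); print(n,c)
s=read_state(); print(s["t"],s["ee_rot"],s["finger_gap"],ctrl.tip_reach)
E
```

```text
pics
side {'fx': 584.1143186713273, 'fy': 584.1143186713273, 'cx': 309.60153501198715, 'cy': 234.98204217760744, 'cam_to_world': array([[-0.95431588, -0.19811584,  0.22367681,  0.32134976],
       [-0.29876124,  0.62067244, -0.72491893,  0.85812848],
       [ 0.00478789, -0.7586276 , -0.6515069 ,  0.77409649],
       [ 0.        ,  0.        ,  0.        ,  1.        ]])}
top {'fx': 617.6615079733841, 'fy': 617.6615079733841, 'cx': 321.2031796536323, 'cy': 247.31108273766847, 'cam_to_world': array([[-0.01348566, -0.99810042,  0.06011401,  0.48773771],
       [-0.99970117,  0.01468436,  0.01954335,  0.05904079],
       [-0.02038897, -0.05983249, -0.99800018,  1.4195491 ],
       [ 0.        ,  0.        ,  0.        ,  1.        ]])}
0.1 [ 8.52493286e-04  9.88176676e-01 -1.53317073e-01 -7.51647038e-05] 0.08552543221282033 0.025
```

View pics/side0.png

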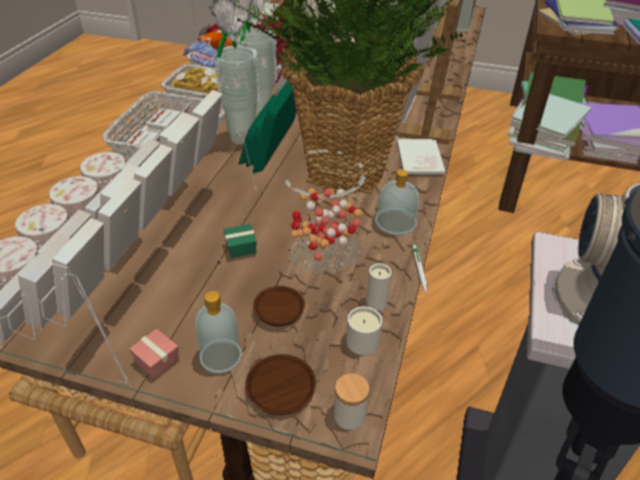

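View pics/top0.png

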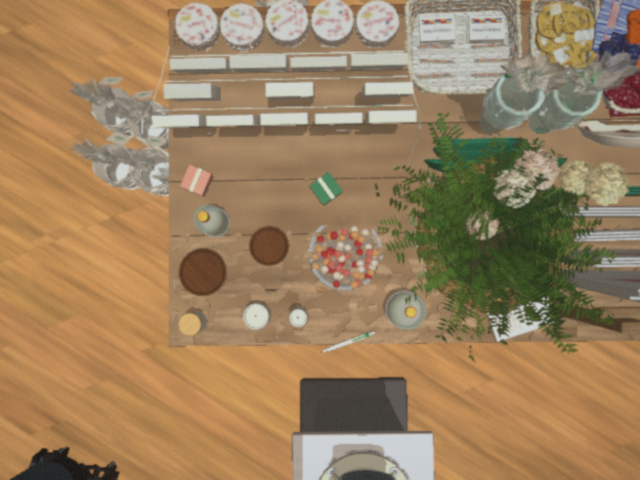

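Side view: cloches at about (217,345) with its knob at (213,300) and (397,210) with its knob at (401,178). Saucers are at (280,383) large and (279,306) small. Candles are broad (363,330), slim (378,285) and lidded (350,400). The top view agrees. I'll enlarge both views for precise measurement.

```bash
python3 - <<'E'
import cv2
t=cv2.imread("pics/top0.png")[165:355,165:440]; cv2.imwrite("pics/topc.png",cv2.resize(t,None,fx=2.9,fy=2.9,interpolation=cv2.INTER_CUBIC))
s=cv2.imread("pics/side0.png")[160:440,185:455]; cv2.imwrite("pics/sidec.png",cv2.resize(s,None,fx=2.1,fy=2.1,interpolation=cv2.INTER_CUBIC))
E
```

```text
(no output)
```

View pics/topc.png

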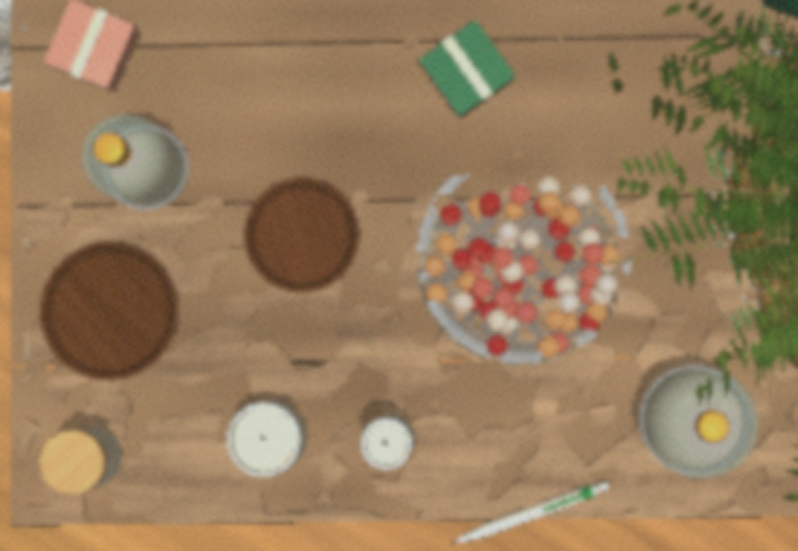

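View pics/sidec.png

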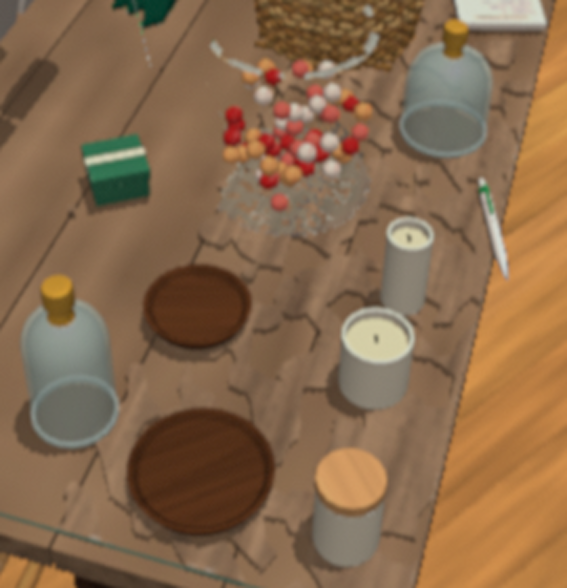

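Top crop: the right-hand cloche (695,420; knob 713,427) is the squat, wide one. The left-hand cloche (knob 110,149) is the tall, narrow one. Saucers are at (109,310) and (302,234), and candle tops at (265,438) broad, (386,443) slim and (72,462) lidded. Next I'll triangulate from both views.

```bash
cat > util.py <<'E'
import numpy as np
from workcell import ctrl, jaws, read_state, imaging
CAL={n:imaging.get_calibration(n) for n in("side","top")}
def at_z(n,uv,z):
    c=CAL[n];T=c["cam_to_world"];d=T[:3,:3]@[(uv[0]-c["cx"])/c["fx"],(uv[1]-c["cy"])/c["fy"],1]
    return (T[:3,3]+d*(z-T[2,3])/d[2])
def proj(n,P):
    c=CAL[n];T=c["cam_to_world"];p=(np.atleast_2d(P)-T[:3,3])@T[:3,:3]
    return np.c_[c["fx"]*p[:,0]/p[:,2]+c["cx"],c["fy"]*p[:,1]/p[:,2]+c["cy"]]
def tri(a,b):   # top uv, side uv -> nearest point of both rays, miss
    A=[];o=[]
    for n,uv in(("top",a),("side",b)):
        c=CAL[n];T=c["cam_to_world"];d=T[:3,:3]@[(uv[0]-c["cx"])/c["fx"],(uv[1]-c["cy"])/c["fy"],1]
        d/=np.linalg.norm(d);A.append(np.eye(3)-np.outer(d,d));o.append(T[:3,3])
    p=np.linalg.solve(A[0]+A[1],A[0]@o[0]+A[1]@o[1]); return p,np.linalg.norm(A[0]@(p-o[0]))*2
E
python3 - <<'E'
from util import *
np.set_printoptions(precision=4,suppress=True)
F=dict(saucer_L=((109,310),(201,471),.015),saucer_S=((302,234),(198,306),.015),broad=((265,438),(377,337),.058),slim=((386,443),(410,236),.08),
 lidded=((72,462),(351,479),.074),narrow_knob=((110,149),(58,287),.144),wide_knob=((713,427),(457,29),.126))
for k,(a,b,z) in F.items():
    a=np.array(a)/2.9+165; b=np.array(b)/2.1+[185,160]
    p,m=tri(a,b); print(k,"top",at_z("top",a,z)[:2],"side",at_z("side",b,z)[:2],"tri",p,round(m,4))
for k,b in dict(narrow_mouth=(74,412),wide_mouth=(443,128)).items(): print(k,at_z("side",np.array(b)/2.1+[185,160],0))
print("wide outline",at_z("top",np.array((696,420))/2.9+165,.03))
for uv in((285,70),(425,75),(350,90)): print("planter rim",at_z("side",uv,.25))
print("planter foot",at_z("side",(345,190),0),"jar",at_z("top",np.array((525,270))/2.9+165,.1))
E
```

```text
saucer_L top [0.5201 0.358 ] side [0.519  0.3631] tri [0.5204 0.3593 0.0092] 0.0003
saucer_S top [0.5778 0.2054] side [0.5758 0.2107] tri [0.5779 0.2059 0.0093] 0.0005
broad top [0.4205 0.2303] side [0.42   0.2359] tri [0.4205 0.231  0.0524] 0.0005
slim top [0.4167 0.1372] side [0.4162 0.1424] tri [0.4167 0.1375 0.0753] 0.0004
lidded top [0.4052 0.3736] side [0.4056 0.3771] tri [0.4055 0.3745 0.0703] 0.0011
narrow_knob top [0.6328 0.3296] side [0.6321 0.3335] tri [0.6335 0.3305 0.1404] 0.0007
wide_knob top [ 0.4277 -0.1002] side [ 0.4262 -0.092 ] tri [ 0.4273 -0.101   0.1198] 0.0002
narrow_mouth [0.6355 0.3319 0.    ]
wide_mouth [ 0.4282 -0.1013  0.    ]
wide outline [ 0.4288 -0.0991  0.03  ]
planter rim [ 0.7045 -0.2054  0.25  ]
planter rim [ 0.4272 -0.271   0.25  ]
planter rim [ 0.5556 -0.1605  0.25  ]
planter foot [ 0.5578 -0.1746  0.    ] jar [0.5433 0.0321 0.1   ]
```

The two views agree in x. They differ in y by a constant of about 5 mm, which is calibration bias, so I'll servo relative to the saucers in the top view. Jaws closing along x avoids dragging or tipping anything over the y uncertainty. I'll check reachability before moving.

```bash
cat >> util.py <<'E'
QA=[0,.70710678,.70710678,0];QB=[0,.70710678,-.70710678,0]
P=dict(SL=(.5203,.359),SS=(.577,.2065),broad=(.4205,.2315),slim=(.4167,.1385),narrow=(.633,.3305),wide=(.4277,-.1))
E
python3 - <<'E'
from util import *
np.set_printoptions(precision=2,suppress=True)
for k,zz in dict(broad=(.048,.2),SL=(.056,.3),slim=(.066,.22),SS=(.074,.32),wide=(.123,.35),narrow=(.141,.32)).items():
    for z in zz: print(k,z,*[ctrl.ik([*P[k],z],q) for q in(QA,QB)])
E
```

```text
broad 0.048 [ 0.83  0.29 -0.42  0.   -0.86  2.31] [ 0.83  0.29 -0.42  0.   -0.86 -0.83]
broad 0.2 [ 0.83  0.14 -0.18  0.   -1.25  2.31] [ 0.83  0.14 -0.18  0.   -1.25 -0.83]
SL 0.056 [ 0.85  0.54  0.01  0.   -1.04  2.29] [ 0.85  0.54  0.01  0.   -1.04 -0.85]
SL 0.3 [ 0.85  0.42  0.45  0.   -1.6   2.29] [ 0.85  0.42  0.45  0.   -1.6  -0.85]
slim 0.066 [ 0.68  0.2  -0.49  0.   -0.88  2.46] [ 0.68  0.2  -0.49  0.   -0.88 -0.68]
slim 0.22 [ 0.68  0.05 -0.23  0.   -1.29  2.46] [ 0.68  0.05 -0.23  0.   -1.29 -0.68]
SS 0.074 [ 0.6   0.49 -0.03  0.   -1.06  2.54] [ 0.6   0.49 -0.03  0.   -1.06 -0.6 ]
SS 0.32 [ 0.6   0.38  0.44  0.   -1.63  2.54] [ 0.6   0.38  0.44  0.   -1.63 -0.6 ]
wide 0.123 [ 0.13  0.13 -0.41  0.   -1.04  3.01] [ 0.13  0.13 -0.41  0.   -1.04 -0.13]
wide 0.35 [ 0.13  0.02  0.07  0.   -1.62  3.01] [ 0.13  0.02  0.07  0.   -1.62 -0.13]
narrow 0.141 [ 0.7   0.63  0.4   0.   -1.34  2.44] [ 0.7   0.63  0.4   0.   -1.34 -0.7 ]
narrow 0.32 [ 0.7   0.63  0.85  0.   -1.79  2.44] [ 0.7   0.63  0.85  0.   -1.79 -0.7 ]
```

```bash
cat >> util.py <<'E'
import cv2
def L(x,y,z,v=.2): ctrl.move_linear([x,y,z],QB,v)
def snap(tag):
    for n in("side","top"): cv2.imwrite(f"pics/{n}_{tag}.png",imaging.get_image(n)[:,:,::-1])
def st(m=""):
    s=read_state();print(m,"t%.1f"%s["t"],"tcp",np.round(s["tcp_pos"],4),"F",np.round(s["force"],1),"gap %.4f"%s["finger_gap"],"gf %.0f"%s["gripper_force"])
def crop2(tag,top,side):
    o=[]
    for n,(x,y,w,h) in(("top",top),("side",side)):
        i=cv2.imread(f"pics/{n}_{tag}.png")[y:y+h,x:x+w];o.append(cv2.resize(i,(400,400*h//w),interpolation=cv2.INTER_CUBIC))
    H=max(i.shape[0] for i in o);o=[cv2.copyMakeBorder(i,0,H-i.shape[0],0,0,cv2.BORDER_CONSTANT) for i in o]
    cv2.imwrite(f"pics/{tag}.png",np.hstack(o))
E
python3 - <<'E'
from util import *
x,y=P["broad"]
ctrl.goto([x,y,.2],QB);st("above")
L(x,y,.048,.1);st("down")
jaws.gripper_close(25);ctrl.pause(.3);st("grip")
L(x,y,.14,.12);st("lift")
x,y=P["SL"];L(x,y,.14,.15);ctrl.pause(.3);st("over")
snap("b1");crop2("b1",(165,200,140,140),(210,230,200,200))
E
```

```text
above t1.6 tcp [0.4204 0.2323 0.2002] F [-0.2 -0.2 -0.6] gap 0.0856 gf 0
down t3.2 tcp [0.4208 0.2318 0.0485] F [ 0.8  0.3 -0.2] gap 0.0852 gf 0
grip t3.9 tcp [0.4207 0.2317 0.0484] F [-1.3 -0.2  5.8] gap 0.0555 gf 27
lift t4.8 tcp [0.4199 0.2311 0.139 ] F [ 0.6 -0.3 -1.8] gap 0.0551 gf 27
over t6.4 tcp [0.5202 0.3588 0.1403] F [-0.2  0.2 -1.5] gap 0.0553 gf 27
```

View pics/b1.png

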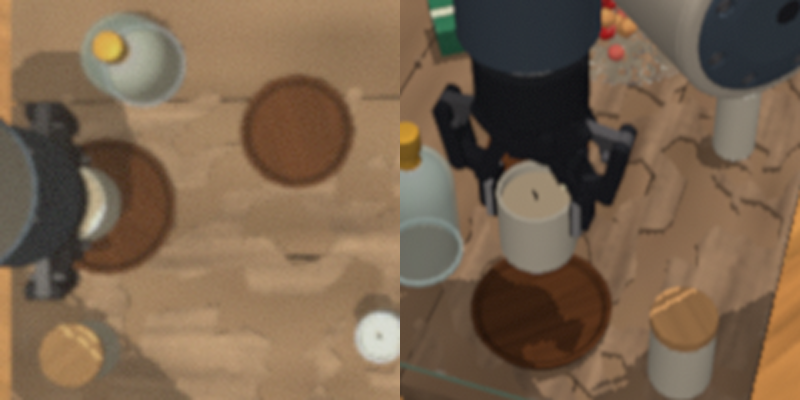

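Candle is held upright over the large saucer, with its top at about (278,326) in the side view. I'll compare it with the saucer in that camera, then lower.

```bash
python3 - <<'E'
from util import *
print(at_z("side",(210+136/2,230+193/2),.058+.0919),"saucer in side: .519 .3631")
x,y=P["SL"]
L(x,y,.075,.12);L(x,y,.0572,.03);ctrl.pause(.3);st("low")
E
```

```text
[0.51920213 0.36281425 0.1499    ] saucer in side: .519 .3631
low t8.2 tcp [0.5203 0.3591 0.0573] F [-0.8  0.1 -2.5] gap 0.0553 gf 27
```

```bash
python3 - <<'E'
from util import *
x,y=P["SL"]
L(x,y,.0563,.02);ctrl.pause(.2);st("contact")
jaws.open_jaws();ctrl.pause(.2);st("open")
L(x,y,.20,.2)
x,y=P["slim"];L(x,y,.20,.25);L(x,y,.066,.12);st("down")
jaws.gripper_close(25);ctrl.pause(.3);st("grip")
L(x,y,.17,.12);x,y=P["SS"];L(x,y,.17,.15);ctrl.pause(.3);st("over")
snap("s1");crop2("s1",(165,200,140,140),(210,200,200,240))
E
```

```text
contact t8.6 tcp [0.5204 0.3591 0.0565] F [0.  0.8 0.2] gap 0.0556 gf 27
open t9.2 tcp [0.5203 0.359  0.0563] F [0.3 0.  0.1] gap 0.0855 gf 0
down t12.5 tcp [0.4172 0.1388 0.0666] F [0.5 0.4 0. ] gap 0.0856 gf 0
grip t13.3 tcp [0.4169 0.1386 0.0663] F [-1.  -0.2  5.7] gap 0.0374 gf 25
over t15.9 tcp [0.5768 0.2064 0.1703] F [ 0.8 -0.4 -2.1] gap 0.0377 gf 25
```

View pics/s1.png

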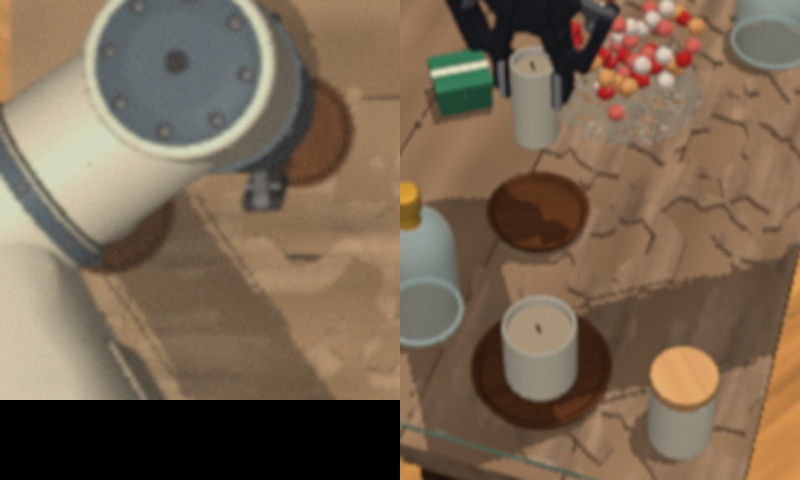

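The broad candle sits central on its saucer, with its top at side (279.5,363.5). The slim candle is held upright, with its top at side (276,231). I'll check both numerically, then lower.

```bash
python3 - <<'E'
from util import *
print("broad",at_z("side",(279.5,363.5),.066),"vs .519 .3631; slim",at_z("side",(276,231),.184),"vs .5758 .2107")
x,y=P["SS"]
L(x,y,.09,.12);L(x,y,.0745,.03);ctrl.pause(.2);st("contact")
E
```

```text
broad [0.51965069 0.36255323 0.066     ] vs .519 .3631; slim [0.57680919 0.2083907  0.184     ] vs .5758 .2107
contact t17.7 tcp [0.577  0.2065 0.0744] F [-1.  -0.8  0. ] gap 0.0375 gf 25
```

```bash
python3 - <<'E'
from util import *
x,y=P["SS"]
jaws.open_jaws();ctrl.pause(.2);L(x,y,.25,.2);st("slim placed")
L(.40,.1,.28,.25);x,y=P["wide"];L(x,y,.24,.2);ctrl.pause(.3);st("above wide")
snap("w1");crop2("w1",(330,240,140,140),(250,150,200,240))
E
```

```text
slim placed t19.5 tcp [0.5764 0.2064 0.2486] F [-1.   0.2 -1.1] gap 0.0855 gf 0
above wide t21.9 tcp [ 0.4278 -0.0996  0.2402] F [-1.  -0.3 -0.3] gap 0.0856 gf 0
```

View pics/w1.png

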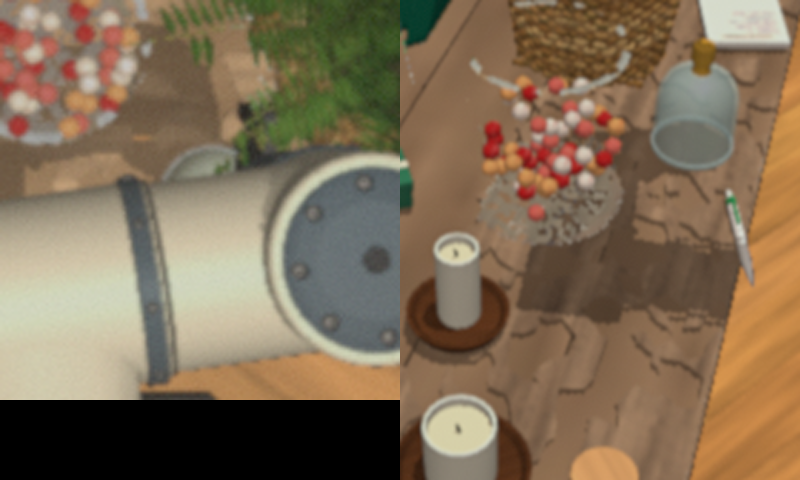

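The slim candle stands in the small saucer. Nothing has touched anything above the wide cloche, so I'll descend and grip its knob.

```bash
python3 - <<'E'
from util import *
x,y=P["wide"]
L(x,y,.16,.12);st("mid");L(x,y,.123,.06);st("down")
jaws.gripper_close(20);ctrl.pause(.3);st("grip")
L(x,y,.135,.03);st("lift12")
E
```

```text
mid t22.9 tcp [ 0.4282 -0.1001  0.1607] F [ 0.5 -0.2  0.6] gap 0.0853 gf 0
down t23.6 tcp [ 0.4279 -0.1001  0.1232] F [-0.6 -0.6  0.2] gap 0.0851 gf 0
grip t24.5 tcp [ 0.4279 -0.1     0.1231] F [0.  0.4 1.2] gap 0.0232 gf 21
lift12 t25.1 tcp [ 0.4276 -0.1     0.135 ] F [-0.3  0.3 -1.4] gap 0.0232 gf 21
```

```bash
python3 - <<'E'
from util import *
x,y=P["wide"]
L(x,y,.2,.1);L(.37,.0,.27,.12);L(.40,.2,.27,.15);x,y=P["SL"];L(x,y,.27,.12);ctrl.pause(.4);st("over")
snap("w2");crop2("w2",(165,200,140,140),(190,180,200,240))
E
```

```text
over t30.8 tcp [0.5203 0.3589 0.2701] F [-0.8  0.3 -1.2] gap 0.0231 gf 21
```

View pics/w2.png

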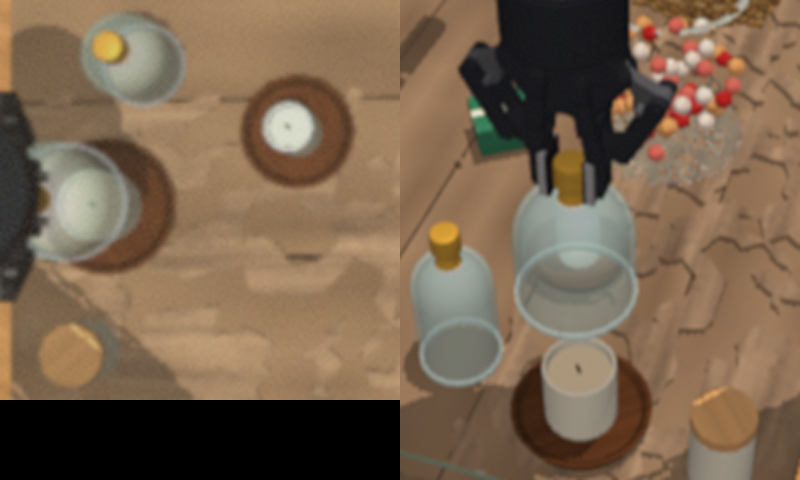

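The cloche hangs upright, with its mouth ellipse centre at about side (278,325). Both candles are visible in the top view, slim at (266.5,244.4) and broad at (197.5,271). I'll check these against the saucers.

```bash
python3 - <<'E'
from util import *
print("mouth",at_z("side",(278,325),.147),"vs side saucer .519 .3631")
print("slim top",at_z("top",(266.5,244.4),.088),"vs .5778 .2054")
print("broad top",at_z("top",(197.5,271),.066),"vs .5201 .358")
# saucer centres re-measured in both views by segmentation of the dark wood in the first pictures
for n,seeds in(("top",((202,272),(269,246))),("side",((280,383),(279,306)))):
    h=cv2.cvtColor(cv2.imread(f"pics/{n}0.png"),cv2.COLOR_BGR2HSV)
    m=cv2.morphologyEx(((h[...,2]<98)&(h[...,1]>90)).astype(np.uint8),cv2.MORPH_OPEN,np.ones((3,3)))
    nl,lab,s,c=cv2.connectedComponentsWithStats(m)
    for u,v in seeds:
        k=lab[v,u];e=cv2.fitEllipse(cv2.convexHull(np.argwhere(lab==k)[:,::-1].astype(np.int32)));print(n,s[k],np.round(e[0],1),np.round(e[1],1),at_z(n,e[0],.0115 if n=="side" else .013))
E
```

```text
mouth [0.52104017 0.35795157 0.147     ] vs side saucer .519 .3631
slim top [0.57599734 0.20345525 0.088     ] vs .5778 .2054
broad top [0.52107352 0.35839335 0.066     ] vs .5201 .358Traceback (most recent call last):
  File "<stdin>", line 11, in <module>
cv2.error: OpenCV(4.12.0) /io/opencv/modules/imgproc/src/shapedescr.cpp:361: error: (-201:Incorrect size of input array) There should be at least 5 points to fit the ellipse in function 'fitEllipseNoDirect'
```

In the side view the mouth looks about 5 mm low in y, and the fit only allows 4 mm. I'll shift 2.5 mm, lower the mouth to just above the rim (the candle still has 5 mm or more of clearance) and look closely.

```bash
python3 - <<'E'
from util import *
x,y=P["SL"];y+=.0025
L(x,y,.215,.1);L(x,y,.147,.05);ctrl.pause(.4);st("low")
snap("w3")
i=cv2.imread("pics/side_w3.png")[290:430,225:335];cv2.imwrite("pics/w3.png",cv2.resize(i,None,fx=4.2,fy=4.2,interpolation=cv2.INTER_CUBIC))
E
```

```text
low t33.5 tcp [0.5203 0.3615 0.147 ] F [-0.8 -0.1 -1.5] gap 0.0234 gf 21
```

View pics/w3.png

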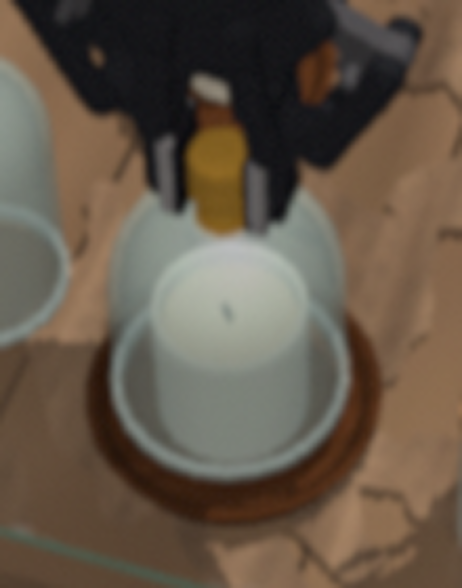

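The mouth spans x 110–351 with its bottom at 479. The rim spans x 86–381 with its bottom at 524 (crop pixels, ×4.2). I'll solve for both centres from those extremes.

```bash
cat >> util.py <<'E'
from scipy.optimize import least_squares
def circ(n,c,r,z):
    a=np.linspace(0,2*np.pi,720);return proj(n,np.c_[c[0]+r*np.cos(a),c[1]+r*np.sin(a),np.full(720,z)])
def fitc(n,r,z,l,rr,b,c0):   # centre from leftmost, rightmost column and lowest row
    f=lambda c:(lambda p:[p[:,0].min()-l,p[:,0].max()-rr,p[:,1].max()-b])(circ(n,c,r,z))
    s=least_squares(f,c0,diff_step=1e-4);return s.x,s.fun
E
python3 - <<'E'
from util import *
k=lambda l,r,b:(225+l/4.2,225+r/4.2,290+b/4.2)
print("mouth",fitc("side",.042,.024,*k(110,351,479),P["SL"]))
print("rim",fitc("side",.0555,.015,*k(86,381,524),P["SL"]))
E
```

```text
mouth (array([0.52032552, 0.3623442 ]), array([ 1.16189242, -1.16612894,  0.092204  ]))
rim (array([0.52002684, 0.36051458]), array([-0.98026642,  0.98454364, -0.09942555]))
```

Extremes read by eye are too coarse. I'll use a numeric circle fit: edge contrast along the projected circle, maximised over its centre.

```bash
cat >> util.py <<'E'
def edge(img,n,c0,r,z,mode,half=.008,arc=None):
    """centre (x,y) of a circle of radius r at height z; mode +1 brighter inside, -1 darker inside, 0 bright line"""
    g=cv2.GaussianBlur(cv2.cvtColor(cv2.imread(img),cv2.COLOR_BGR2GRAY),(0,0),.6).astype(np.float32);a=np.linspace(0,2*np.pi,180)
    if arc is not None:a=np.linspace(*arc,120)
    def S(c,rr):
        p=proj(n,np.c_[c[0]+rr*np.cos(a),c[1]+rr*np.sin(a),np.full(len(a),z)]).astype(np.float32)
        return cv2.remap(g,p[None,:,0],p[None,:,1],cv2.INTER_LINEAR)[0]
    best=(-1e9,)
    for dx in np.arange(-half,half+1e-6,.0005):
        for dy in np.arange(-half,half+1e-6,.0005):
            c=(c0[0]+dx,c0[1]+dy);d=.003
            v=(S(c,r-d)-S(c,r+d))*mode if mode else S(c,r)-.5*(S(c,r-d)+S(c,r+d))
            v=np.clip(v,-25,25).mean()
            if v>best[0]:best=(v,*c)
    return np.round(best,4)
E
python3 - <<'E'
from util import *
SL,SS=P["SL"],P["SS"]
for n in("top","side"):
    f=f"pics/{n}0.png"
    print(n,"rimL",edge(f,n,SL,.0555,.015,-1),"rimS",edge(f,n,SS,.0465,.015,-1),"broad",edge(f,n,P["broad"],.028,.058,1),"slim",edge(f,n,P["slim"],.019,.08,1))
    print("  wide mouth",edge(f,n,P["wide"],.0415,.0,0),"narrow mouth",edge(f,n,P["narrow"],.0325,0,0),"wide knob",edge(f,n,P["wide"],.012,.126,1),"narrow knob",edge(f,n,P["narrow"],.012,.144,1))
for r in(.0410,.0415,.042): print("held mouth",r,edge("pics/side_w3.png","side",SL,r,.024,0))
print("held mouth w2",edge("pics/side_w2.png","side",SL,.0415,.147,0),edge("pics/top_w2.png","top",SL,.0415,.147,0,arc=(-2.4,-.7)))
print("rim in w2",edge("pics/side_w2.png","side",SL,.0555,.015,-1))
print("placed broad w2",edge("pics/side_w2.png","side",SL,.028,.066,1),"slim",edge("pics/top_w2.png","top",SS,.019,.088,1))
E
```

```text
top rimL [25.      0.5188  0.3585] rimS [25.      0.5775  0.205 ] broad [24.8747  0.4195  0.233 ] slim [25.      0.4137  0.138 ]
  wide mouth [ 3.0476  0.4282 -0.1   ] narrow mouth [4.3215 0.6345 0.3325] wide knob [11.976   0.4227 -0.1045] narrow knob [17.7688  0.6345  0.3315]
side rimL [24.43    0.5188  0.361 ] rimS [24.0701  0.577   0.2095] broad [25.     0.419  0.231] slim [25.      0.4162  0.1355]
  wide mouth [ 5.8906  0.4292 -0.104 ] narrow mouth [13.2866  0.6365  0.329 ] wide knob [16.3448  0.4277 -0.0945] narrow knob [24.1945  0.634   0.3325]
held mouth 0.041 [16.2235  0.5223  0.36  ]
held mouth 0.0415 [16.6513  0.5218  0.3595]
held mouth 0.042 [16.6628  0.5223  0.3595]
held mouth w2 [14.6808  0.5223  0.3555] [12.991   0.5208  0.36  ]
rim in w2 [18.2516  0.5203  0.361 ]
placed broad w2 [18.5069  0.5218  0.3595] slim [25.      0.572   0.2015]
```

```bash
sed -i 's/np.clip(v,-25,25)/np.clip(v,-90,90)/' util.py; python3 - <<'E'
from util import *
SL,SS=P["SL"],P["SS"]
for f in("side0","side_w2","side_b1","side_s1","side_w3"): print(f,*[edge(f"pics/{f}.png","side",SL,r,.015,-1) for r in(.0545,.0555,.0565)])
print("rim visible part in w3, near side", edge("pics/side_w3.png","side",SL,.0555,.015,-1,arc=(.2,2.9)),"same in 0",edge("pics/side0.png","side",SL,.0555,.015,-1,arc=(.2,2.9)))
print("inner floor edge 0",edge("pics/side0.png","side",SL,.046,.008,-1),edge("pics/top0.png","top",SL,.046,.008,-1))
print("top rimL",edge("pics/top0.png","top",SL,.0555,.015,-1),"rimS",edge("pics/top0.png","top",SS,.0465,.015,-1),"side rimS",edge("pics/side0.png","side",SS,.0465,.015,-1))
print("mouth w3",edge("pics/side_w3.png","side",SL,.0415,.024,0),"near",edge("pics/side_w3.png","side",SL,.0415,.024,0,arc=(-.3,3.4)))
print("slim placed top_w2",edge("pics/top_w2.png","top",SS,.0185,.088,1),"side_w1/w2",edge("pics/side_w1.png","side",SS,.0185,.088,1))
E
```

```text
side0 [42.5599  0.5208  0.361 ] [42.8478  0.5208  0.3615] [40.2071  0.5208  0.362 ]
side_w2 [33.9937  0.5203  0.361 ] [33.0924  0.5203  0.361 ] [29.6075  0.5208  0.3605]
side_b1 [35.2573  0.5203  0.361 ] [33.7697  0.5203  0.3605] [29.7196  0.5208  0.3605]
side_s1 [28.267   0.5203  0.3605] [27.7807  0.5203  0.36  ] [24.8427  0.5203  0.3595]
side_w3 [27.1205  0.5203  0.361 ] [26.4983  0.5208  0.3605] [23.575   0.5208  0.36  ]
rim visible part in w3, near side [38.1912  0.5188  0.36  ] same in 0 [36.6964  0.5193  0.3615]
inner floor edge 0 [15.5588  0.5138  0.351 ] [17.2924  0.5123  0.367 ]
top rimL [45.9238  0.5208  0.359 ] rimS [41.368   0.579   0.2065] side rimS [36.2328  0.578   0.21  ]
mouth w3 [19.5086  0.5223  0.3595] near [27.5177  0.5223  0.3595]
slim placed top_w2 [86.6606  0.5765  0.2065] side_w1/w2 [55.8836  0.578   0.2055]
```

Side-view fits give the rim at (.5205,.361) and the mouth at (.5223,.3595). That is within the 4 mm slack, so I'll apply a small correction and lower with force checks.

```bash
python3 - <<'E'
from util import *
x,y=.5193,.3630
L(x,y,.147,.03)
for z in(.140,.136,.134,.1325,.1315): L(x,y,z,.02);ctrl.pause(.15);st(z)
snap("w4");print("mouth",edge("pics/side_w4.png","side",P["SL"],.0415,.0085,0,arc=(-.3,3.4)))
i=cv2.imread("pics/side_w4.png")[290:430,225:335];cv2.imwrite("pics/w4.png",cv2.resize(i,None,fx=4.2,fy=4.2,interpolation=cv2.INTER_CUBIC))
E
```

```text
0.14 t34.5 tcp [0.5194 0.3631 0.1401] F [ 0.  -0.5 -0.6] gap 0.0230 gf 21
0.136 t35.0 tcp [0.5193 0.363  0.1361] F [ 0.2  0.6 -1.8] gap 0.0233 gf 21
0.134 t35.4 tcp [0.5193 0.363  0.134 ] F [ 0.2 -0.2 -1.8] gap 0.0232 gf 21
0.1325 t35.8 tcp [0.5193 0.363  0.1325] F [-0.2  0.7 -1.7] gap 0.0230 gf 21
0.1315 t36.2 tcp [0.5193 0.363  0.1315] F [-0.4 -1.  -1.2] gap 0.0235 gf 21
mouth [28.2369  0.5213  0.361 ]
```

View pics/w4.png

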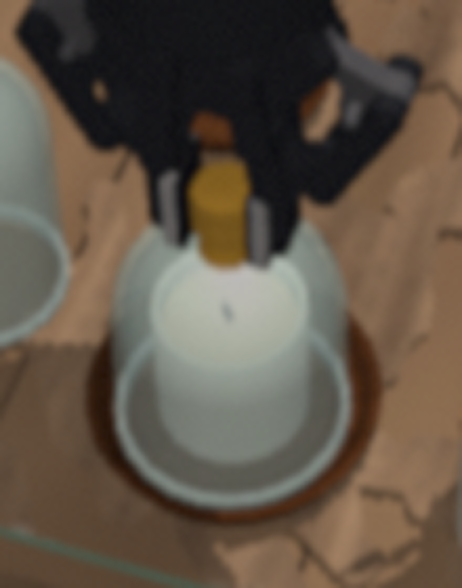

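The mouth sits centred inside the rim, fitted at (.5213,.361) against the rim at (.5205,.361), with no rim force. I'll seat it and release, then go to the narrow cloche.

```bash
python3 - <<'E'
from util import *
x,y=.5193,.3630
for z in(.131,.1306): L(x,y,z,.015);ctrl.pause(.2);st(z)
jaws.open_jaws();ctrl.pause(.3);st("open")
L(x,y,.27,.12)
x,y=.634,.331
L(x,y,.27,.2);L(x,y,.18,.12);L(x,y,.141,.06);st("down")
jaws.gripper_close(20);ctrl.pause(.3);st("grip")
L(x,y,.153,.03);st("lift12");L(x,y,.28,.12)
x,y=P["SS"];x+=.001;L(x,y,.28,.12);ctrl.pause(.4);st("over");snap("n1")
f="pics/side_n1.png"
print("wide mouth",edge(f,"side",P["SL"],.0415,.0080,0,arc=(-.3,3.4)),"rimL",edge(f,"side",P["SL"],.0555,.015,-1))
print("narrow held mouth",edge(f,"side",(x,y),.0325,.139,0),"rimS",edge(f,"side",P["SS"],.0465,.015,-1),"slim",edge(f,"side",P["SS"],.0185,.088,1))
crop2("n1",(165,160,160,140),(190,130,200,300))
E
```

```text
0.131 t36.8 tcp [0.5195 0.363  0.1312] F [0.9 0.2 0.2] gap 0.0234 gf 21
0.1306 t37.2 tcp [0.5196 0.3631 0.1311] F [-0.1 -1.   3.1] gap 0.0233 gf 22
open t38.2 tcp [0.5193 0.363  0.1306] F [-1.  -0.4 -0. ] gap 0.0852 gf 0
down t41.9 tcp [0.6343 0.331  0.1413] F [ 1.  -0.2  0.2] gap 0.0852 gf 0
grip t42.8 tcp [0.6341 0.331  0.1412] F [ 0.7 -0.3  0.6] gap 0.0229 gf 21
lift12 t43.4 tcp [0.6339 0.331  0.153 ] F [ 0.  -0.1 -1.7] gap 0.0231 gf 21
over t46.2 tcp [0.578  0.2066 0.2799] F [ 0.2 -0.3 -0.7] gap 0.0233 gf 21
wide mouth [30.4208  0.5213  0.361 ] rimL [19.313   0.5198  0.361 ]
narrow held mouth [10.5725  0.5805  0.2035] rimS [32.4857  0.5775  0.21  ] slim [20.6716  0.5775  0.207 ]
```

View pics/n1.png

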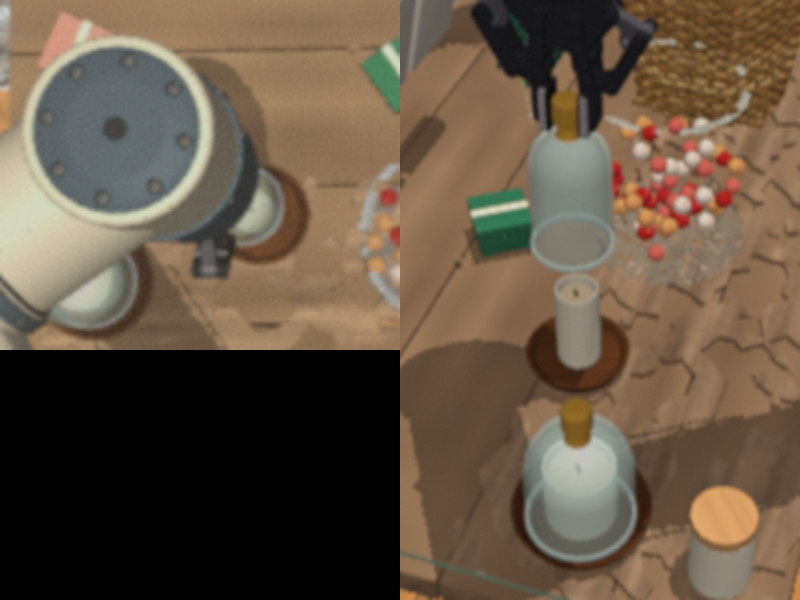

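The wide cloche is seated centrally, with its mouth (.5213,.361) inside the rim. The narrow one hangs upright but about 5 mm low in y. I'll correct in steps while lowering, re-measuring as I go.

```bash
python3 - <<'E'
from util import *
x,y=.576,.2105
L(x,y,.245,.08);ctrl.pause(.3);snap("n2")
print("z.104 mouth",edge("pics/side_n2.png","side",P["SS"],.0325,.104,0),edge("pics/side_n2.png","side",P["SS"],.0325,.104,0,arc=(-.3,3.4)),edge("pics/top_n2.png","top",P["SS"],.0325,.104,0,arc=(-2.6,-.5)),
 "slim",edge("pics/side_n2.png","side",P["SS"],.0185,.088,1))
L(x,y,.163,.05);ctrl.pause(.3);st();snap("n3")
f="pics/side_n3.png"
for r in (.032,.0325,.033):print("z.022 mouth",edge(f,"side",P["SS"],r,.022,0),edge(f,"side",P["SS"],r,.022,0,arc=(-.3,3.4)))
print("rim",edge(f,"side",P["SS"],.0465,.015,-1))
i=cv2.imread(f)[220:350,225:335];cv2.imwrite("pics/n3.png",cv2.resize(i,None,fx=4.2,fy=4.2,interpolation=cv2.INTER_CUBIC))
E
```

```text
z.104 mouth [8.8504 0.579  0.207 ] [10.9781  0.579   0.207 ] [13.2248  0.577   0.212 ] slim [8.7284 0.577  0.2085]
 t49.4 tcp [0.576  0.2105 0.1631] F [ 0.2  0.2 -1.2] gap 0.0229 gf 21
z.022 mouth [15.4554  0.578   0.209 ] [21.0301  0.578   0.209 ]
z.022 mouth [15.8767  0.578   0.2085] [21.1885  0.578   0.2085]
z.022 mouth [15.1473  0.578   0.208 ] [20.5519  0.578   0.208 ]
rim [26.7515  0.5775  0.21  ]
```

View pics/n3.png

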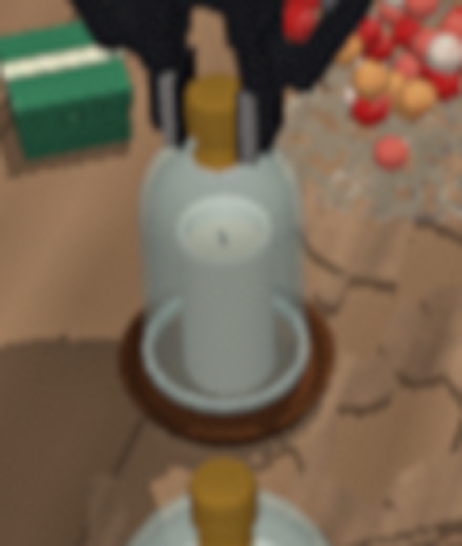

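The mouth is at (.578,.2085) and the rim at (.5777,.210), and the candle stands upright inside. I'll move +1 mm in y, lower and release.

```bash
python3 - <<'E'
from util import *
x,y=.576,.2113
L(x,y,.162,.03)
for z in(.156,.152,.150,.1494,.149): L(x,y,z,.02);ctrl.pause(.15);st(z)
snap("n4");print("mouth",edge("pics/side_n4.png","side",P["SS"],.0325,.008,0,arc=(-.3,3.4)))
E
```

```text
0.156 t50.4 tcp [0.5761 0.2113 0.1561] F [ 0.2  0.4 -1.2] gap 0.0237 gf 21
0.152 t50.9 tcp [0.576  0.2113 0.152 ] F [ 0.5 -0.3 -0.6] gap 0.0232 gf 21
0.15 t51.3 tcp [0.576  0.2113 0.1499] F [ 0.1  0.8 -2.2] gap 0.0232 gf 21
0.1494 t51.7 tcp [0.576  0.2113 0.1494] F [ 1.2 -0.1 -2. ] gap 0.0232 gf 21
0.149 t52.1 tcp [0.5762 0.2112 0.1493] F [ 0.3 -1.   1.8] gap 0.0234 gf 21
mouth [22.5628  0.5785  0.208 ]
```

Contact came at the expected height, so it is flat on the floor. I'll release, back off clear and inspect.

```bash
python3 - <<'E'
from util import *
jaws.open_jaws();ctrl.pause(.3);st("open")
L(.576,.2113,.28,.12);L(.42,.0,.30,.2);ctrl.pause(.3);st("clear");snap("end")
print("N mouth",edge("pics/side_end.png","side",P["SS"],.0325,.008,0,arc=(-.3,3.4)),"rim",edge("pics/side_end.png","side",P["SS"],.0465,.015,-1))
print("W mouth",edge("pics/side_end.png","side",P["SL"],.0415,.008,0,arc=(-.3,3.4)),"lidded",edge("pics/side_end.png","side",(.4055,.3745),.024,.074,1),edge("pics/side0.png","side",(.4055,.3745),.024,.074,1))
crop2("end",(165,160,190,190),(190,180,200,260))
E
```

```text
open t53.1 tcp [0.576  0.2113 0.149 ] F [ 0.2 -0.4  0.1] gap 0.0853 gf 0
clear t56.1 tcp [4.202e-01 3.000e-04 2.998e-01] F [0.1 0.9 0.1] gap 0.0855 gf 0
N mouth [21.4616  0.5785  0.208 ] rim [29.0418  0.577   0.211 ]
W mouth [28.6501  0.5213  0.361 ] lidded [53.8701  0.4065  0.3755] [53.2335  0.4065  0.3755]
```

View pics/end.png

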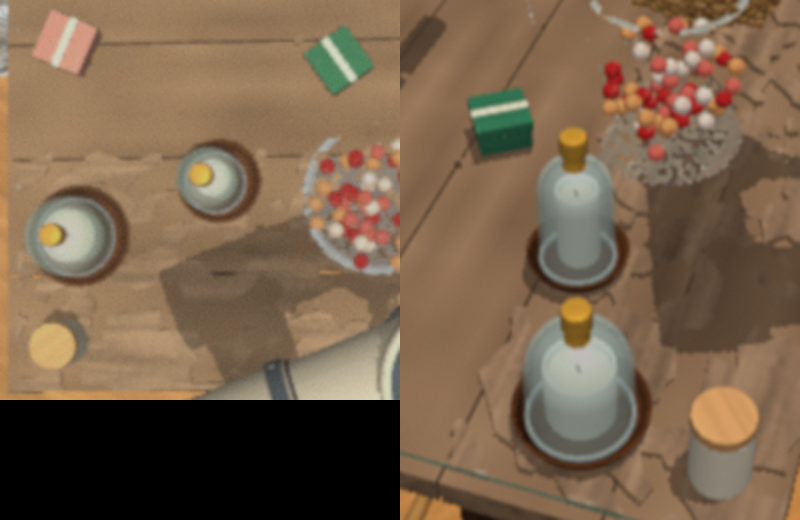

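Both cloches stand upright inside their rims over the candles. The lidded candle has not moved and the gift box looks undisturbed. Handing in.

```bash
python3 -c "
from workcell import ctrl
print(ctrl.finish_job())"
```

```text
the job is handed in; nothing more can be done
None
```

Both candles stand on their matching saucers, each covered by its own cloche sitting flat inside the rim; the lidded candle and gift box were left alone, and the job was handed in at about 56 s of the 128 s allowed.

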